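Move the air tube to the guarded push-in outlet

TASK

Take the blue air tube out of the red push-in outlet by keeping its red release collar pushed in while you draw the tube out, then plug it into the green guarded outlet. Push it in past the grip until it is fully home and the green collar has come back up, then let go. Leave the jar, the thread spool and the clip clamp where they stand.

Things in the scene. Friction and masses are not known exactly. Their poses are not given: they have to be found in the camera images.
- tube_mid (a point): Centre (half-way up) of the loose rigid air tube: 100 mm long, 20 mm diameter, 80 g; z points to its plain blue upper end. It starts upright and locked fully home in the red outlet: centre 10 mm below the red mouth, 40 mm of tube standing above the red collar. Spring teeth inside sit in its groove: pulled with the collar up, it does not come out.
- tube_tip (a point): Lower end of the same tube, on its axis. From here up: a brass nose widening from 11 to 20 mm diameter over 10 mm, a 20 mm land up to 16 mm, a grip groove of 14 mm diameter from 16 to 25 mm, then blue 20 mm tube. It is round: its turn about its own axis does not matter.
- red_mouth (a point): Centre of the top of the red outlet's collar when up, 96 mm above the bench, z up. The collar is a flat red ring, 50 mm outside, 22.4 mm inside diameter, pressed from above by fingertips either side of the tube; the body below is 44 mm in diameter with a 58 mm brass hex foot. The tube is clear once its lower end is above this point (a lift of 60 mm).
- red_collar (a joint): How far the red collar is pressed down, m: 0 up, 0.008 fully in. Spring: 7 N at the start, 14 N fully in. Teeth clear the tube while it is over about 0.0045. The groove leaves 2 mm of lift before the teeth catch, so if the collar rises with the fingers that draw the tube, begin with it at least 0.007 in. Once the tube has risen 5 mm the collar no longer matters.
- green_mouth (a point): Centre of the top of the green outlet's guard, 107 mm above the bench, z up: a fixed green ring (62 mm outside, 28 mm hole) over the green collar; fingers cannot go below it. The tube goes straight down through it (bore 22.4 mm). Its nose first rests on the teeth, tube centre 2 to 4 mm below this point; there it stands by itself and can be let go and taken or pushed higher up.
- green_collar (a joint): How far the green collar has sunk, m: 0 up. Pushing the tube on from the teeth takes about 8 N over 6 mm and drags this collar down about 0.004; then the tube slides to a hard stop: fully home, centre 21 mm below the green mouth, 29 mm of tube above the guard. There the teeth drop into the groove and the collar springs back to 0.
- manifold: Fixed aluminium plate on the bench, 90 (its x) x 210 (its y) x 12 mm, origin at the centre of its underside. The red and the green outlet stand fixed on its top, 55 mm either side of the centre along its y; which is on which side varies.
- jar: Bystander: glass jar with orange lid, 64 mm diameter, 72 mm high; origin at the centre of its underside. Leave it alone.
- spool: Bystander: thread spool with off-white thread, 33 mm diameter, 58 mm high; origin at the centre of its underside. Leave it alone.
- clamp: Bystander: blue and white clip clamp, 22 x 83 x 28 mm, lying on the bench; origin at the centre of its underside. Leave it alone.
Not all that is in view belongs to the job. What is meant by the part that bears tube_mid is not brown, orange or pink, and is the smaller of those in its own colour.

How it is judged:
On the way, in this order (a step that is already met when the one before it is completed fails the run):
1. the red collar is pressed in while the tube is still in the red outlet (value of joint red_collar above 0.005 m and z of tube_mid in the frame of red_mouth below 0 m), for 0.1 s.
2. the tube is drawn clear of the red outlet (z of tube_mid in the frame of red_mouth above 0.052 m), for 0.1 s.
At the end, for the whole second after the job is handed in: The tube stands nose down in the green outlet, at rest, within 2.5 mm of fully home (its centre at least 18.5 mm below the green mouth, within 5 mm of its axis, upright within 0.12 rad), gripped: the green collar up within 1.5 mm; the red collar up within 2 mm (horizontal distance between tube_mid and green_mouth below 0.005 m and z of tube_mid in the frame of green_mouth below -0.0185 m and angle between tube_mid's own z axis and vertical below 0.12 rad and value of joint green_collar below 0.0015 m and value of joint red_collar below 0.002 m and linear speed of air_tube below 0.02 m/s); the robot touches nothing.
It fails at once if the jar, spool or clip clamp is moved more than 30 mm (distance of any of jar, spool, clamp from where it was at the start of the episode above 0.03 m).
It also fails if it takes over 54 s, if anything falls off the work surface, if the arm or the gripper's body presses on something with over 40 N, if the wrist force passes 120 N, or if a joint passes its speed limit or range.

ROBOT

A 6-joint arm with a two-finger parallel gripper is mounted at the origin on a cart in front of the work surface, level with it; the furniture and walls round the work are solid. World frame = base frame: x ahead of the robot, y to its left, z up, the work surface at z = 0. Lengths are in m, angles in rad, forces in N, time in s.
With the tool pointing down it reaches from about 0.375 to 0.925 m from the base axis. Payload 5.7 kg.
Tool frame: the origin (TCP) lies midway between the tips of the shut fingers; the grasp point (between the pads) lies 19 mm behind it; x points along the fingers, z is the direction in which the jaws open and shut, and the axes are right-handed (so a half turn about x gives the same grasp; the last joint's range is limited). The gripper opens to 88 mm and grips with 3 to 60 N. Pads are 20 mm wide; open, the fingers measure 115 mm over their backs; the gripper's body (75 mm by 178 mm) begins 61 mm behind the grasp point.
Start: joints at [-1.452, 0.359, 1.51, -0, 1.272, -0.115], TCP at [0.139, -0.584, 0.223] pointing down, gripper open.
Joint ranges: [-2.97, 2.97], [-1.01, 2.36], [0.21, 2.38], [-0.96, 4.11], [0.2, 2.71], [-2.98, 2.98]. Speed limits (rad/s): [2.39, 2.39, 3.14, 3.14, 3.14, 3.14].

INTERFACE

Orientations are given as [roll, pitch, yaw] about the fixed x, y, z axes, in that order (R = Rz(yaw) Ry(pitch) Rx(roll)).
In Python, from rig import robot, viewer, workorder gives the robot as it stands.
- The arm moves only by the shell command python3 -m handwheel 'ROWS'. ROWS is a JSON object of lists of equal length, an entry for each row: "delta_pos": the shift along the tool's x, y, z in cm, a list of three; "roll": the turn about the tool's x in rad; "gripper": the opening, from 0 (shut) to 1 (fully open). A call has 1 to 5 rows; each row shifts and turns the commanded pose from where the row before left it, along the tool's axes as they then stand; what a row does not reach is not made up. A row lasts 1/10 s, in which the tool goes at most 50 mm and 8.59 degrees, less where a joint would pass 70% of its speed; a pose out of reach is approached as far as the arm can. A call with a gripper value outside its range is refused whole. The fingers move at their own pace and stop on an object; the grip force is fixed at half the most. Time passes only in rows, so rows that do not move let the fingers close. It gives the time, the measured TCP pose, the force and the opening at its end, in the units of the state.
- robot.observe(): the state, without advancing time (a new reading comes with each control period).
- viewer.get_image(name): name is "scene" or "top" or "wrist"; returns the picture (384x512x3 uint8, blue, green, red); there is no depth.
- viewer.camera_info(name): a dict with "camera_matrix" (3x3 intrinsics, pixels), "rvec" (rotation vector, rad) and "tvec" (3), from world to camera coordinates, as OpenCV has them; the wrist camera has in their place "mount" (4x4, takes a point from camera to tool coordinates, whose origin is the TCP and whose axes are the tool frame's). Camera axes: x right, y down, z forward; pixel columns grow to the right and rows downward; lengths in m; the calibration is good to about 2 mm. A picture is of the moment at which its call begins: read the wrist's pose just before it. camera_info takes no time and is no camera call.
- workorder.close_job(): hands the job in, once; it reports no verdict.
Trained networks look in the newest picture that a camera, given by its name, has taken for a name from the list of things; names that differ only in an ending like _2 or _b are one class to them, and where a whole thing is asked for, a point or a joint stands for the part that bears it (a point fixed in the world has none). Each returns a list of dicts, best first, with "p" (0 to 1); they miss things now and then, are a little off and sometimes report something else, mostly with a low value. They report only what shows in the picture. A call takes as long as a camera call. They do not tell look-alikes from the thing itself.
- viewer.search_frame(camera, query): "box" ([left, top, right, bottom] as shares, 0 to 1, of the picture: columns of its width, rows of its height, round what is visible of it).
- viewer.outline_of(camera, query): "mask" (384x512 bool, what is visible of it) and "box" ([left, top, right, bottom] as shares, 0 to 1, of the picture: columns of its width, rows of its height, round what is visible of it).
The state is a dict: "time": time; "joints": joint angles; "joint_velocities": joint speeds; "effort": joint torques, N m; "ee_pos": TCP position; "orientation": TCP orientation; "force": force on the tool from outside, world axes, zero at the start; "torque": the same for the moment, N m; "gripper_width": finger opening in m.
Only numpy, scipy, OpenCV 4.12 (cv2) and the standard library are available. Lean on these libraries where they do the work, as an engineer would, in place of code of your own. Each camera call takes 0.05 s, during which the arm holds its last target.

## Working session

There is one attempt and no reset: what is moved stays moved. The work goes in short steps, Python scripts to look and compute and a shell command to move; the robot and the scene stay as the last step left them, time stands still between calls to the robot, and variables do not carry over. Pictures are saved under pics/ and viewed, and the job is handed in when it is done.

```bash
ls; mkdir -p pics; python3 - <<'E'
from rig import robot, viewer, workorder
import cv2
print(robot.observe())
for n in ["scene","top","wrist"]:
    im=viewer.get_image(n); cv2.imwrite(f"pics/{n}0.png",im)
    print(n,viewer.camera_info(n))
    for q in ["tube_mid","red_collar","green_collar","manifold","jar","spool","clamp"]:
        try: print(q,[(round(d["p"],2),[round(b*s) for b,s in zip(d["box"],(512,384,512,384))]) for d in viewer.search_frame(n,q)][:4]) if n!="wrist" else 0
        except Exception as e: print(q,e)
E
```

```text
pics
{'time': 0.0, 'joints': array([-1.45211823e+00,  3.59479402e-01,  1.51141240e+00, -6.71857501e-06,
        1.27248661e+00, -1.15087655e-01]), 'joint_velocities': array([ 0.00087354, -0.0006217 , -0.0009643 ,  0.00125339,  0.00070505,
       -0.0008059 ]), 'effort': array([ 2.32436701e-03, -5.15368009e+01, -2.70724386e+01,  6.76269690e-02,
        3.49394395e-02, -1.28395300e-04]), 'ee_pos': array([ 0.1389022 , -0.58300495,  0.22183245]), 'orientation': array([3.03009913, 1.56901055, 1.69307053]), 'force': array([ 0.08808493, -0.24687633, -0.61888171]), 'torque': array([-0.00872233,  0.03148636, -0.05361729]), 'gripper_width': 0.08775290073282226}
scene {'camera_matrix': array([[364.05652074,   0.        , 262.60528184],
       [  0.        , 364.05652074, 191.73967698],
       [  0.        ,   0.        ,   1.        ]]), 'rvec': array([ 0.89615739, -2.15065863,  1.41716723]), 'tvec': array([0.47104839, 0.19116941, 0.70518134])}
tube_mid [(0.95, [336, 178, 354, 235]), (0.76, [315, 170, 326, 221]), (0.76, [293, 178, 304, 217]), (0.7, [278, 184, 285, 201])]
red_collar [(0.64, [270
[... 607 characters left out ...]
lar [(0.68, [271, 201, 297, 225])]
green_collar []
manifold []
jar [(0.7, [200, 135, 231, 164])]
spool [(0.64, [304, 230, 323, 246])]
clamp [(0.56, [347, 115, 376, 140])]
wrist {'camera_matrix': array([[319.01631709,   0.        , 260.9884126 ],
       [  0.        , 319.01631709, 196.15040306],
       [  0.        ,   0.        ,   1.        ]]), 'mount': array([[ 8.93650108e-04, -2.51583598e-01,  9.67835159e-01,
        -1.61648966e-01],
       [-6.36619925e-04, -9.67835492e-01, -2.51583097e-01,
         6.76555955e-02],
       [ 9.99999398e-01, -3.91315885e-04, -1.02506942e-03,
        -1.17284886e-03],
       [ 0.00000000e+00,  0.00000000e+00,  0.00000000e+00,
         1.00000000e+00]])}
```

View pics/scene0.png

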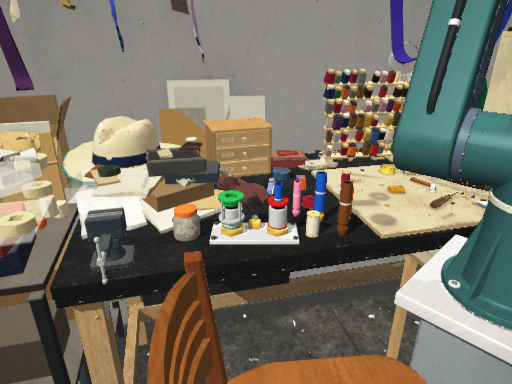

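View pics/top0.png

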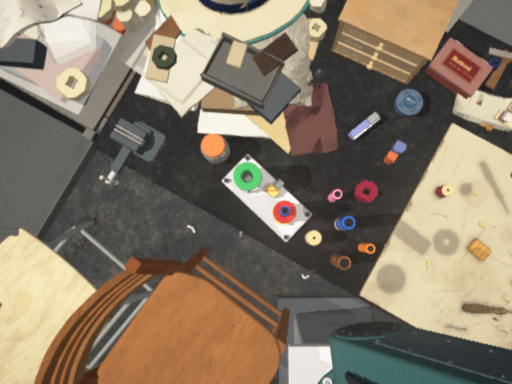

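View pics/wrist0.png

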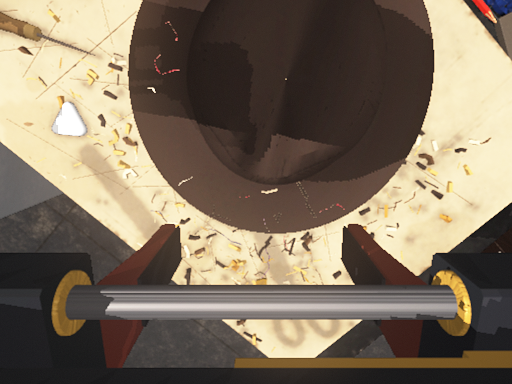

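The scene shows the blue tube standing in the red outlet (scene px 278,190; top px 284,212). Green is at top px 247,177, the spool at 313,238 and the jar at 214,148. The taller blue tube at top px 345,223 is a decoy. Next I'll turn these pixels into positions.

```bash
cat > h.py <<'E'
import numpy as np, cv2
from scipy.spatial.transform import Rotation as R
from rig import robot, viewer, workorder
def cam(n):
    c=viewer.camera_info(n);K=np.array(c["camera_matrix"])
    if n!="wrist":
        Rm=cv2.Rodrigues(np.array(c["rvec"]))[0];return K,Rm,np.array(c["tvec"])
    s=robot.observe();Rt=R.from_euler("xyz",s["orientation"]).as_matrix()
    T=np.eye(4);T[:3,:3]=Rt;T[:3,3]=s["ee_pos"];W=T@np.array(c["mount"]);Wi=np.linalg.inv(W)
    return K,Wi[:3,:3],Wi[:3,3]
def px2w(c,uv,z):
    K,Rm,t=c;d=Rm.T@np.linalg.inv(K)@np.array([uv[0],uv[1],1.]);o=-Rm.T@t
    return o+d*(z-o[2])/d[2]
def w2px(c,p):
    K,Rm,t=c;q=K@(Rm@np.asarray(p,float)+t);return q[:2]/q[2]
E
python3 - <<'E'
from h import *
im=cv2.imread("pics/top0.png");c=cam("top")
hsv=cv2.cvtColor(im,cv2.COLOR_BGR2HSV)
H,S,V=cv2.split(hsv)
def blob(m,box):
    mm=np.zeros_like(m);x0,y0,x1,y1=box;mm[y0:y1,x0:x1]=m[y0:y1,x0:x1]
    ys,xs=np.nonzero(mm);pts=np.c_[xs,ys].astype(np.float32)
    (a,b),r=cv2.minEnclosingCircle(pts);return len(xs),(xs.min()+xs.max())/2,(ys.min()+ys.max())/2,a,b,r
red=((H<8)|(H>172))&(S>150)&(V>80); green=(H>50)&(H<80)&(S>120)&(V>60); blue=(H>105)&(H<128)&(S>130)&(V>60)
for n,m,box,z in [("red",red,(268,195,300,230),.096),("green",green,(225,155,268,200),.107),("tube",blue,(268,195,300,225),.136),("bigblue",blue,(325,205,360,240),.1)]:
    b=blob(m,box);print(n,np.round(b,1),px2w(c,(b[3],b[4]),z).round(4))
for n,uv,z in [("jar",(214,147),.072),("spool",(313,238),.058),("clamp",(364,126),.02),("pink",(335,196),.1),("brown",(341,262),.14),("yellow",(272,189),.03),
  ("corner",(251,155),.012),("corner",(311,215),.012),("corner",(288,240),.012),("corner",(222,180),.012)]:
    print(n,px2w(c,uv,z).round(3))
cv2.imwrite("pics/topz.png",cv2.resize(im[130:290,190:390],None,fx=4,fy=3.75,interpolation=cv2.INTER_CUBIC))
E
```

```text
red [270.  283.5 211.5 284.  211.7  11.1] [0.4523 0.1682 0.096 ]
green [475.  247.  176.  246.9 175.9  13.5] [0.529  0.2464 0.107 ]
tube [ 17.  284.5 212.  284.1 211.5   4. ] [0.4505 0.1689 0.136 ]
bigblue [144.  346.  222.5 346.  223.    9.5] [0.4265 0.0371 0.1   ]
jar [0.6   0.322 0.072]
spool [0.395 0.104 0.058]
clamp [ 0.655 -0.023  0.02 ]
pink [0.484 0.059 0.1  ]
brown [0.347 0.056 0.14 ]
yellow [0.508 0.194 0.03 ]
corner [0.591 0.242 0.012]
corner [0.448 0.104 0.012]
corner [0.391 0.158 0.012]
corner [0.533 0.311 0.012]
```

```bash
python3 - <<'E'
from h import *
im=cv2.imread("pics/scene0.png")
cv2.imwrite("pics/scenez.png",cv2.resize(im[150:270,160:360],None,fx=4,fy=4,interpolation=cv2.INTER_CUBIC))
E
```

```text
(no output)
```

View pics/topz.png

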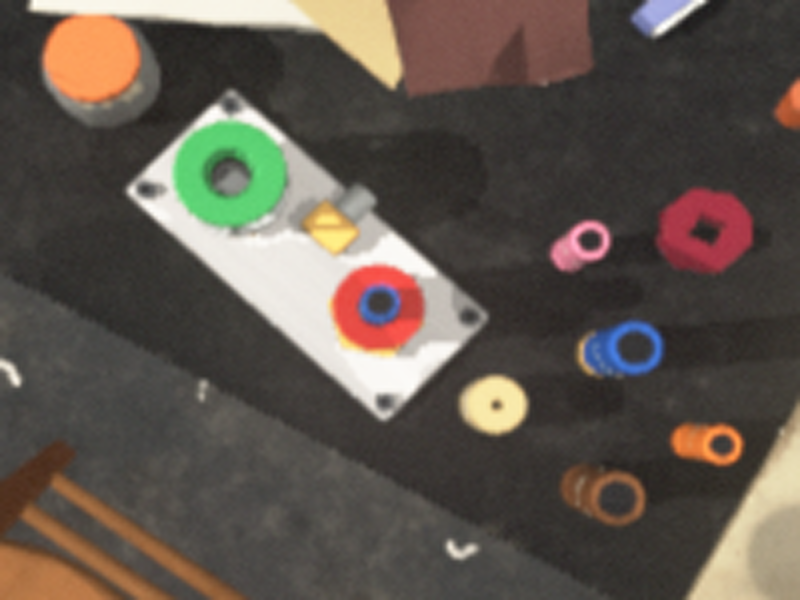

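View pics/scenez.png

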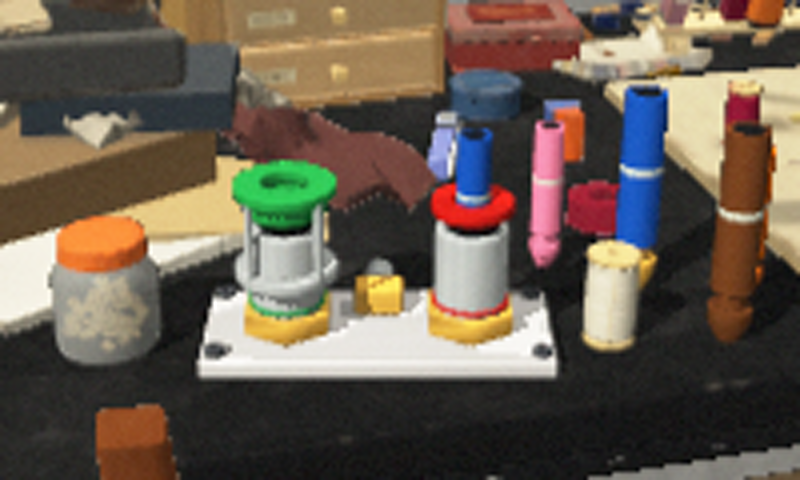

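```bash
cat >> h.py <<'E'
def plan(target, jawdeg=None):
    s=robot.observe();Rt=R.from_euler("xyz",s["orientation"]).as_matrix();d=np.array(target)-s["ee_pos"]
    print("t",round(s["time"],2),"pos",s["ee_pos"].round(4),"toolx",Rt[:,0].round(3),"y",Rt[:,1].round(3),"jaw",Rt[:,2].round(3),"F",s["force"].round(1),"w",round(s["gripper_width"],4),"j",s["joints"].round(2))
    print("delta cm tool",(Rt.T@d*100).round(2))
    ja=np.degrees(np.arctan2(Rt[1,2],Rt[0,2]));print("jaw angle",ja.round(2))
E
python3 - <<'E'
from h import *
plan([.52,-.25,.22]); plan([.4515,.1685,.22])
E
```

```text
t 0.85 pos [ 0.139  -0.5836  0.2226] toolx [-0.  0. -1.] y [ 0.973  0.232 -0.   ] jaw [ 0.232 -0.973 -0.   ] F [-0.4  0.3  0.2] w 0.0879 j [-1.45  0.36  1.51 -0.    1.27 -0.12]
delta cm tool [  0.27  44.79 -23.63]
jaw angle -76.6
t 0.85 pos [ 0.139  -0.5836  0.2226] toolx [-0.  0. -1.] y [ 0.973  0.232 -0.   ] jaw [ 0.232 -0.973 -0.   ] F [-0.4  0.3  0.2] w 0.0879 j [-1.45  0.36  1.51 -0.    1.27 -0.12]
delta cm tool [  0.27  47.83 -65.93]
jaw angle -76.6
```

```bash
python3 -m handwheel '{"delta_pos":[[0,3.5,-3.5],[0,3.5,-3.5],[0,3.5,-3.5],[0,3.5,-3.5],[0,3.5,-3.5]],"roll":[0,0,0,0,0],"gripper":[0.6,0.6,0.6,0.6,0.6]}'
python3 -m handwheel '{"delta_pos":[[0,3.5,-3.5],[0,3.5,-3.5],[0,3.5,-3.5],[0,3.5,-3.5],[0,3.5,-3.5]],"roll":[0,0,0,0,0],"gripper":[0.6,0.6,0.6,0.6,0.6]}'
python3 -c "
from h import *
plan([.4515,.1685,.22])"
```

```text
time: 1.35
ee_pos: [0.2693, -0.3712, 0.2228]
orientation: [0.699, 1.57, -0.638]
force: [1.1, 0.0, -0.2]
gripper_width: 0.054
time: 1.85
ee_pos: [0.3992, -0.1604, 0.2231]
orientation: [0.849, 1.57, -0.488]
force: [0.6, -1.3, 0.6]
gripper_width: 0.0529
t 1.85 pos [ 0.3992 -0.1604  0.2231] toolx [ 0.001 -0.001 -1.   ] y [0.973 0.231 0.001] jaw [ 0.231 -0.973  0.001] F [ 0.6 -1.3  0.6] w 0.0529 j [-0.54  0.11  1.85  0.    1.18  0.79]
delta cm tool [  0.29  12.69 -30.78]
jaw angle -76.62
```

```bash
python3 -m handwheel '{"delta_pos":[[0,1.8,-4.4],[0,1.8,-4.4],[0,1.8,-4.4],[0,1.8,-4.4],[0,1.8,-4.4]],"roll":[0,0,0,0,0],"gripper":[0.6,0.6,0.6,0.6,0.6]}'
python3 -m handwheel '{"delta_pos":[[0,1.8,-4.4],[0,1.9,-4.4],[0,0,0],[0,0,0],[0,0,0]],"roll":[0,0,-0.14,-0.14,-0.14],"gripper":[0.6,0.6,0.6,0.6,0.6]}'
python3 -m handwheel '{"delta_pos":[[0,0,0],[0,0,0]],"roll":[-0.131,0],"gripper":[0.5,0.5]}'
python3 - <<'E'
from h import *
plan([.4515,.1685,.22])
c=cam("wrist");im=viewer.get_image("wrist");cv2.imwrite("pics/w1.png",im)
for n,p in [("red",(.4515,.1685,.096)),("tube",(.4515,.1685,.136)),("green",(.529,.2464,.107))]: print(n,w2px(c,p).round(1))
E
```

```text
time: 2.35
ee_pos: [0.4351, 0.0748, 0.223]
orientation: [1.348, 1.57, 0.011]
force: [0.4, -0.6, -0.1]
gripper_width: 0.0526
time: 2.85
ee_pos: [0.4505, 0.1677, 0.2227]
orientation: [1.521, 1.571, 0.611]
force: [0.5, 0.0, -0.2]
gripper_width: 0.0525
time: 3.05
ee_pos: [0.4506, 0.1671, 0.2228]
orientation: [1.564, 1.571, 0.779]
force: [-0.5, 0.2, -0.7]
gripper_width: 0.0443
t 3.05 pos [0.4506 0.1671 0.2228] toolx [ 0.  0. -1.] y [0.707 0.708 0.   ] jaw [ 0.708 -0.707  0.   ] F [-0.5  0.2 -0.7] w 0.0443 j [0.21 0.19 1.76 0.   1.2  1.  ]
delta cm tool [ 0.28  0.17 -0.04]
jaw angle -44.96
red [262.4 187.7]
tube [262.6 198.9]
green [262.3  58.2]
```

View pics/w1.png

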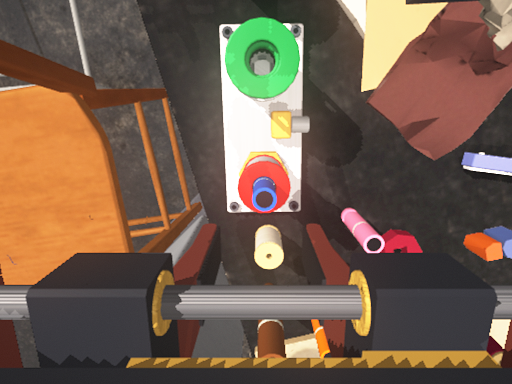

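The wrist picture shows the tube top near (264,195), the red collar near (263,185) and the green guard near (262,58), which agrees with the predictions. I'll refine from this view.

```bash
python3 - <<'E'
from h import *
im=cv2.imread("pics/w1.png");c=cam("wrist")
H,S,V=cv2.split(cv2.cvtColor(im,cv2.COLOR_BGR2HSV))
red=((H<8)|(H>172))&(S>150)&(V>80); green=(H>50)&(H<80)&(S>120)&(V>60); blue=(H>105)&(H<128)&(S>130)&(V>60)
def outer(m,box):
    mm=np.zeros(m.shape,np.uint8);x0,y0,x1,y1=box;mm[y0:y1,x0:x1]=m[y0:y1,x0:x1]
    mm=cv2.morphologyEx(mm,cv2.MORPH_OPEN,np.ones((3,3),np.uint8))
    cs=max(cv2.findContours(mm,cv2.RETR_EXTERNAL,cv2.CHAIN_APPROX_NONE)[0],key=cv2.contourArea)
    return cv2.fitEllipse(cv2.convexHull(cs)),cv2.boundingRect(cs)
for n,m,box,z in [("red",red,(230,150,300,220),.096),("green",green,(215,5,310,110),.107),("tube",blue,(245,170,285,215),.136)]:
    e,b=outer(m,box);print(n,np.round(e[0],1),np.round(e[1],1),b,px2w(c,e[0],z).round(4))
g=im[0:215,215:310];cv2.imwrite("pics/w1z.png",cv2.resize(g[130:],None,fx=6,fy=6))
for n in["red"]:
    for z in(.096,.136):
        t=px2w(c,(264,195),z);print(z,t.round(4))
E
```

```text
red [263.7 186.5] [51.6 51.9] (238, 162, 52, 50) [0.4532 0.1684 0.096 ]
green [261.9  57.1] [74.2 81. ] (225, 17, 75, 81) [0.5297 0.2468 0.107 ]
tube [263.6 197.2] [20.9 24.8] (253, 187, 23, 16) [0.453  0.1689 0.136 ]
0.096 [0.4476 0.1625 0.096 ]
0.136 [0.4546 0.1699 0.136 ]
```

View pics/w1z.png

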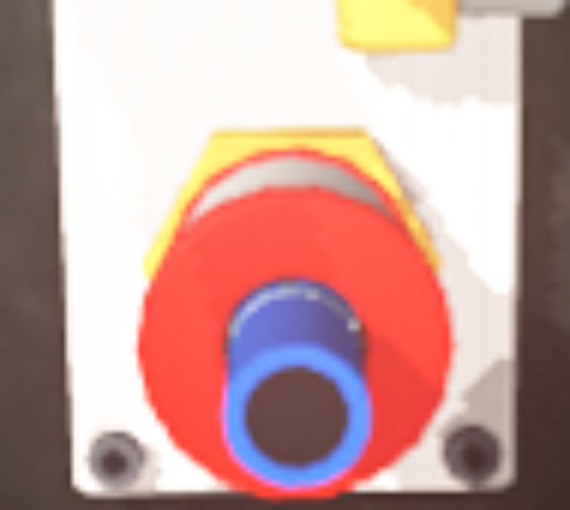

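```bash
python3 - <<'E'
from h import *
im=cv2.imread("pics/w1.png");c=cam("wrist")
g=im[10:110,210:315];cv2.imwrite("pics/w1g.png",cv2.resize(g,None,fx=6,fy=6,interpolation=cv2.INTER_CUBIC))
r=px2w(c,(264.3,187),.096);t=px2w(c,(264.6,199.2),.136);print(r.round(4),t.round(4))
for y in(54.5,56,57,58): 
    q=px2w(c,(262.2,y),.107);print(y,q.round(4),np.linalg.norm((q-r)[:2]).round(4),np.linalg.norm((q-t)[:2]).round(4))
# expected outlines
r=px2w(c,(264.4,187.5),.096)
for ang in range(0,360,90):
    a=np.radians(ang+45);print(ang,w2px(c,[.5297+.031*np.cos(a),.2468+.031*np.sin(a),.107]).round(1),w2px(c,[.453+.025*np.cos(a),.169+.025*np.sin(a),.096]).round(1))
E
```

```text
[0.4532 0.1677 0.096 ] [0.4525 0.1671 0.136 ]
54.5 [0.5312 0.248  0.107 ] 0.112 0.1129
56 [0.5304 0.2472 0.107 ] 0.1109 0.1118
57 [0.5299 0.2467 0.107 ] 0.1101 0.1111
58 [0.5294 0.2462 0.107 ] 0.1094 0.1103
0 [261.8  14.4] [263.1 159.3]
90 [223.5  57.3] [236.1 186.3]
180 [262.   97.3] [263.2 212. ]
270 [300.3  56.9] [290.1 186.1]
```

View pics/w1g.png

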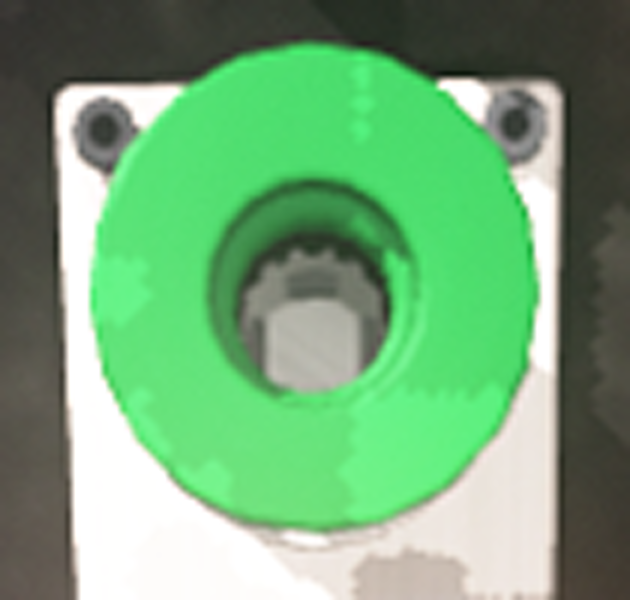

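```bash
python3 -m handwheel '{"delta_pos":[[0,0.2,0.07],[3,0,0],[3,0,0],[3,0,0],[1.3,0,0]],"roll":[0,0,0,0,0],"gripper":[0.38,0.38,0.38,0.38,0.38]}'
python3 -m handwheel '{"delta_pos":[[0,0,0]],"roll":[0],"gripper":[0.38]}'
python3 - <<'E'
from h import *
plan([.4525,.168,.102])
c=cam("wrist");im=viewer.get_image("wrist");cv2.imwrite("pics/w2.png",im);cv2.imwrite("pics/s2.png",cv2.resize(viewer.get_image("scene")[150:270,160:360],None,fx=4,fy=4))
E
```

```text
time: 3.6
ee_pos: [0.4511, 0.1675, 0.1174]
orientation: [-2.177, 1.567, -2.966]
force: [-0.6, -0.2, -0.1]
gripper_width: 0.0337
time: 3.7
ee_pos: [0.451, 0.1675, 0.1179]
orientation: [-2.168, 1.567, -2.956]
force: [-0.8, -0.1, -0.6]
gripper_width: 0.0335
t 3.7 pos [0.451  0.1675 0.1179] toolx [-0.004 -0.001 -1.   ] y [ 0.709  0.705 -0.003] jaw [ 0.705 -0.709 -0.002] F [-0.8 -0.1 -0.6] w 0.0335 j [0.21 0.32 1.88 0.   0.94 1.  ]
delta cm tool [1.59 0.15 0.07]
jaw angle -45.16
```

View pics/w2.png

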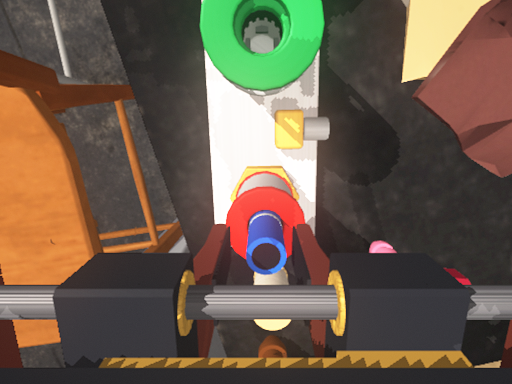

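View pics/s2.png

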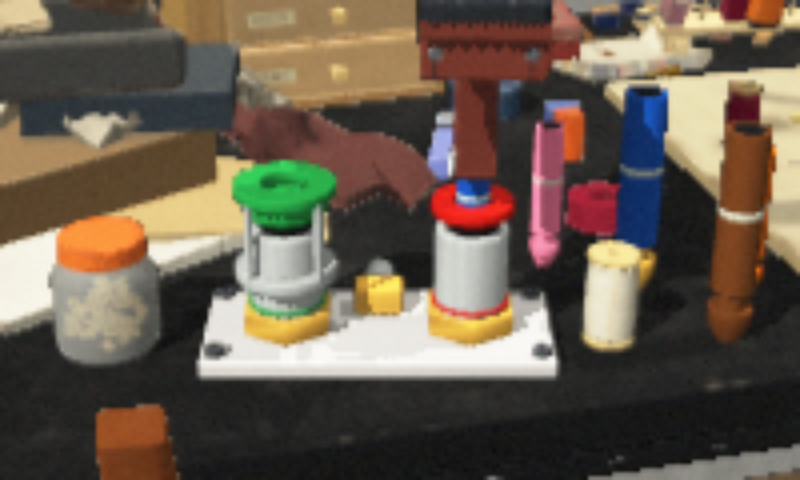

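```bash
python3 -c "
from h import *
c=cam('wrist');print(px2w(c,(266.5,257),.136).round(4), px2w(c,(265.5,225),.096).round(4))"
python3 -m handwheel '{"delta_pos":[[0.8,0.15,0.05],[0.8,0,0],[0.5,0,0],[0,0,0]],"roll":[0,0,0,0],"gripper":[0.32,0.32,0.32,0.32]}'
python3 -c "
from h import *
plan([.4525,.168,.089])"
```

```text
[0.4533 0.1667 0.136 ] [0.455  0.1684 0.096 ]
time: 4.2
ee_pos: [0.4533, 0.1685, 0.0981]
orientation: [-2.217, 1.57, -3.003]
force: [0.6, 1.1, 0.4]
gripper_width: 0.0279
t 4.2 pos [0.4533 0.1685 0.0981] toolx [-0.001 -0.    -1.   ] y [ 0.708  0.707 -0.001] jaw [ 0.707 -0.708 -0.001] F [0.6 1.1 0.4] w 0.0279 j [0.21 0.36 1.9  0.   0.89 1.  ]
delta cm tool [ 0.91 -0.09 -0.02]
jaw angle -45.04
```

```bash
python3 -m handwheel '{"delta_pos":[[0.4,-0.05,0.03],[0.3,0,0]],"roll":[0,0],"gripper":[0.32,0.32]}'
python3 -m handwheel '{"delta_pos":[[0.2,0,0],[0,0,0]],"roll":[0,0],"gripper":[0.32,0.32]}'
python3 -c "
from h import *
plan([.4525,.168,.088])"
```

```text
time: 4.4
ee_pos: [0.4541, 0.1684, 0.0923]
orientation: [1.555, 1.57, 0.769]
force: [-3.0, 0.4, 11.3]
gripper_width: 0.0281
time: 4.6
ee_pos: [0.4541, 0.1683, 0.0905]
orientation: [1.503, 1.57, 0.717]
force: [-3.2, 0.2, 11.3]
gripper_width: 0.0278
t 4.6 pos [0.4541 0.1683 0.0905] toolx [ 0.001  0.001 -1.   ] y [0.708 0.707 0.001] jaw [ 0.707 -0.708  0.   ] F [-3.2  0.2 11.3] w 0.0278 j [0.21 0.37 1.9  0.   0.87 1.  ]
delta cm tool [ 0.25 -0.13 -0.09]
jaw angle -45.04
```

```bash
python3 -m handwheel '{"delta_pos":[[0.2,0,0],[0.1,0,0]],"roll":[0,0],"gripper":[0.32,0.32]}'
python3 -m handwheel '{"delta_pos":[[0.1,0,0],[0,0,0]],"roll":[0,0],"gripper":[0.32,0.32]}'
```

```text
time: 4.8
ee_pos: [0.4542, 0.1684, 0.0881]
orientation: [1.385, 1.569, 0.599]
force: [-7.0, -0.4, 28.2]
gripper_width: 0.0278
time: 5.0
ee_pos: [0.4542, 0.1684, 0.0882]
orientation: [1.271, 1.569, 0.485]
force: [-7.6, -0.7, 28.4]
gripper_width: 0.0278
```

Collar is fully in (28 N, TCP z 0.088). Close on the tube.

```bash
python3 -m handwheel '{"delta_pos":[[0,0,0],[0,0,0],[0,0,0]],"roll":[0,0,0],"gripper":[0,0,0]}'
python3 -m handwheel '{"delta_pos":[[0,0,0]],"roll":[0],"gripper":[0]}'
python3 -c "
from h import *
plan([.4525,.168,.088])"
```

```text
time: 5.3
ee_pos: [0.455, 0.1687, 0.0881]
orientation: [1.214, 1.567, 0.428]
force: [-5.7, 0.4, 26.2]
gripper_width: 0.0194
time: 5.4
ee_pos: [0.455, 0.1687, 0.0881]
orientation: [1.209, 1.567, 0.423]
force: [-5.0, 1.3, 25.7]
gripper_width: 0.0197
t 5.4 pos [0.455  0.1687 0.0881] toolx [ 0.003  0.001 -1.   ] y [0.708 0.706 0.003] jaw [ 0.706 -0.708  0.001] F [-5.   1.3 25.7] w 0.0197 j [0.21 0.37 1.9  0.   0.86 1.  ]
delta cm tool [ 0.01 -0.23 -0.13]
jaw angle -45.05
```

```bash
python3 -m handwheel '{"delta_pos":[[-1,0,0],[-1,0,0],[-1,0,0],[-1,0,0],[-1,0,0]],"roll":[0,0,0,0,0],"gripper":[0,0,0,0,0]}'
python3 - <<'E'
from h import *
plan([.4525,.168,.088]); cv2.imwrite("pics/s3.png",cv2.resize(viewer.get_image("scene")[130:270,160:360],None,fx=4,fy=4))
E
```

```text
time: 5.9
ee_pos: [0.4538, 0.168, 0.1364]
orientation: [2.256, 1.571, 1.47]
force: [1.4, -0.2, -1.7]
gripper_width: 0.0198
t 5.9 pos [0.4538 0.168  0.1364] toolx [ 0.  0. -1.] y [0.708 0.707 0.   ] jaw [ 0.707 -0.708 -0.   ] F [ 1.4 -0.2 -1.7] w 0.0198 j [0.21 0.3  1.86 0.   0.99 1.  ]
delta cm tool [ 4.84 -0.09 -0.09]
jaw angle -45.04
```

View pics/s3.png

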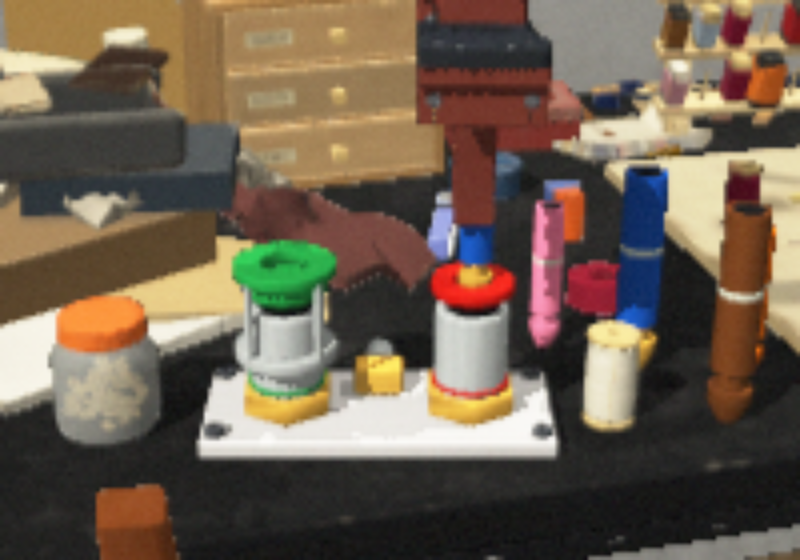

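```bash
python3 -m handwheel '{"delta_pos":[[-1.6,0,0],[-1.6,0,0],[-1.6,0,0],[0,3,0],[0,3,0]],"roll":[0,0,0,0,0],"gripper":[0,0,0,0,0]}'
python3 -m handwheel '{"delta_pos":[[0,3,0],[0,2,-0.1],[0,0,0],[0,0,0]],"roll":[0,0,0,0],"gripper":[0,0,0,0]}'
python3 - <<'E'
from h import *
plan([.531,.247,.18]);c=cam("wrist");cv2.imwrite("pics/w4.png",viewer.get_image("wrist"));im=viewer.get_image("scene"); cv2.imwrite("pics/s4f.png",im)
cv2.imwrite("pics/s4.png",cv2.resize(im[120:260,160:360],None,fx=4,fy=4))
s=robot.observe()["ee_pos"]
print(w2px(c,s-[0,0,.002-.05]), w2px(c,[.5296,.2465,.107]))
E
```

```text
time: 6.45
ee_pos: [0.4957, 0.2104, 0.1843]
orientation: [-1.999, 1.57, -2.786]
force: [-0.0, 0.0, -0.4]
gripper_width: 0.0196
time: 6.85
ee_pos: [0.5296, 0.246, 0.183]
orientation: [-1.959, 1.568, -2.744]
force: [0.5, -0.9, -0.7]
gripper_width: 0.0197
t 6.85 pos [0.5296 0.246  0.183 ] toolx [-0.003 -0.001 -1.   ] y [ 0.707  0.707 -0.003] jaw [ 0.707 -0.707 -0.001] F [ 0.5 -0.9 -0.7] w 0.0197 j [ 0.32  0.38  1.59 -0.    1.18  1.1 ]
delta cm tool [0.3  0.17 0.03]
jaw angle -45.0
[265.00594059 292.36668818] [262.74643035 203.8595927 ]
```

View pics/w4.png

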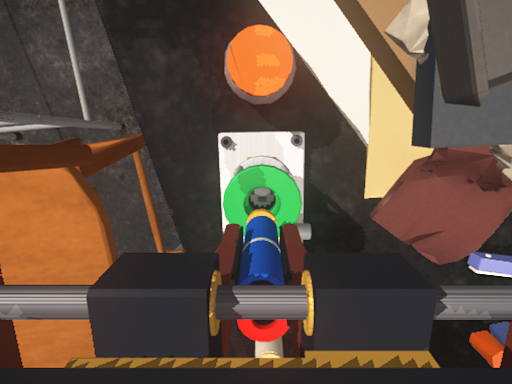

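View pics/s4.png

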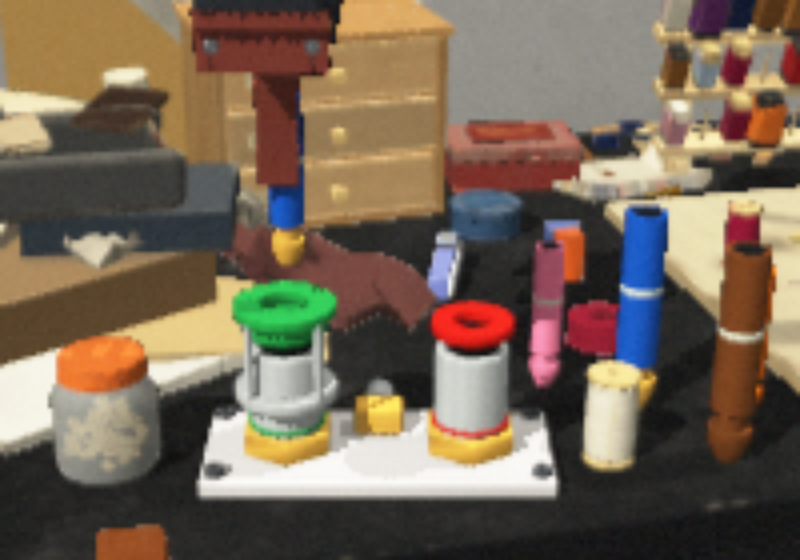

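```bash
python3 - <<'E'
from h import *
im=cv2.imread("pics/s4f.png")
cv2.imwrite("pics/s4z.png",cv2.resize(im[135:210,205:255],None,fx=12,fy=8,interpolation=cv2.INTER_NEAREST))
im=cv2.imread("pics/w4.png")
cv2.imwrite("pics/w4z.png",cv2.resize(im[160:300,205:320],None,fx=6,fy=4.2,interpolation=cv2.INTER_CUBIC))
c=cam("scene")
p=robot.observe()["ee_pos"]
for xy in [(.5296,.2465),p[:2]]:
  print([w2px(c,[*xy,z]).round(1).tolist() for z in (.107,.131,.141,.16,.18)])
c=cam("wrist")
for xy in [(.5296,.2465),p[:2]]:
  print([w2px(c,[*xy,z]).round(1).tolist() for z in (.107,.131,.141,.16,.18)])
E
```

```text
[[229.3, 195.6], [229.0, 186.1], [228.9, 182.0], [228.7, 174.2], [228.4, 165.8]]
[[229.7, 195.5], [229.4, 186.0], [229.3, 181.9], [229.1, 174.1], [228.8, 165.8]]
[[262.6, 203.2], [262.7, 212.5], [262.7, 217.1], [262.8, 226.8], [262.9, 239.4]]
[[263.2, 204.2], [263.4, 213.7], [263.4, 218.3], [263.6, 228.2], [263.8, 240.8]]
```

View pics/s4z.png

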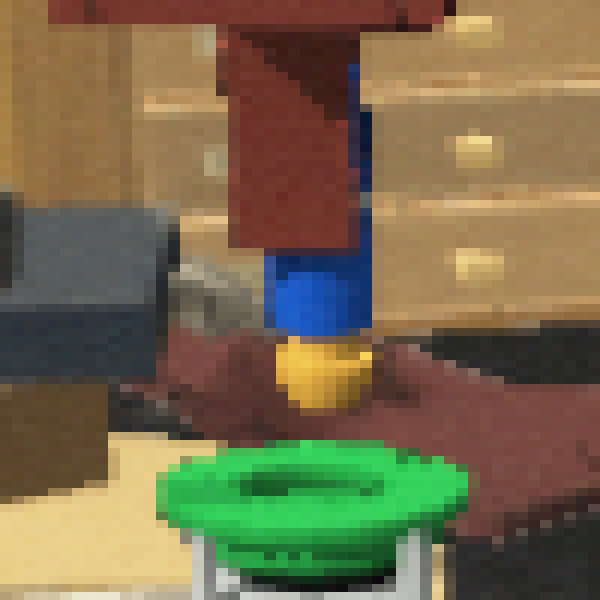

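View pics/w4z.png

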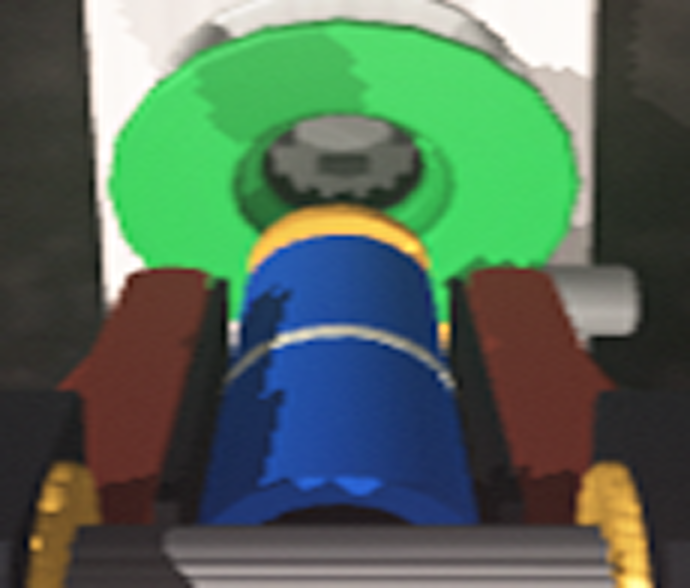

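```bash
python3 - <<'E'
from h import *
c=cam("wrist");s=robot.observe();p=s["ee_pos"];R_=R.from_euler("xyz",s["orientation"]).as_matrix();Y=np.array([.707,.707,0])
b=p[2]-.052
for d in(-.004,-.003,-.002,-.001,0,.001):
    print(d,[w2px(c,[*(p+Y*(d+r))[:2],b+z])[1].round(1) for z,r in((0,.0055),(.01,.01),(.016,.01),(.025,.01),(.1,.01))])
print(w2px(c,[*(p)[:2],b+.0])-w2px(c,[*(p+R_[:,2]*.001)[:2],b]))
c=cam("scene")
print(w2px(c,[*(p)[:2],b+.0])-w2px(c,[*(p+Y*.001)[:2],b]),w2px(c,[*(p)[:2],b+.0])-w2px(c,[*(p+R_[:,2]*.001)[:2],b]))
E
```

```text
-0.004 [np.float64(211.8), np.float64(209.9), np.float64(212.6), np.float64(217.0), np.float64(277.2)]
-0.003 [np.float64(210.5), np.float64(208.4), np.float64(211.1), np.float64(215.5), np.float64(274.9)]
-0.002 [np.float64(209.1), np.float64(207.0), np.float64(209.7), np.float64(213.9), np.float64(272.6)]
-0.001 [np.float64(207.7), np.float64(205.6), np.float64(208.2), np.float64(212.4), np.float64(270.3)]
0 [np.float64(206.3), np.float64(204.1), np.float64(206.7), np.float64(210.9), np.float64(268.0)]
0.001 [np.float64(205.0), np.float64(202.7), np.float64(205.2), np.float64(209.3), np.float64(265.7)]
[-1.42458404e+00  5.30443798e-05]
[0.43667989 0.00347637] [-0.03591136  0.16713791]
```

```bash
python3 -m handwheel '{"delta_pos":[[0,0.35,0.06],[1,0,0],[0.8,0,0],[0,0,0]],"roll":[0,0,0,0],"gripper":[0,0,0,0]}'
python3 - <<'E'
from h import *
plan([.5296,.2465,.109]);c=cam("wrist");im=viewer.get_image("wrist");cv2.imwrite("pics/w5z.png",cv2.resize(im[130:300,205:320],None,fx=6,fy=3.5,interpolation=cv2.INTER_CUBIC));im=viewer.get_image("scene")
cv2.imwrite("pics/s5z.png",cv2.resize(im[135:210,205:255],None,fx=12,fy=8,interpolation=cv2.INTER_NEAREST))
E
```

```text
time: 7.35
ee_pos: [0.5324, 0.2479, 0.1639]
orientation: [-2.054, 1.567, -2.84]
force: [-0.1, 1.0, -0.9]
gripper_width: 0.0194
t 7.35 pos [0.5324 0.2479 0.1639] toolx [-0.003 -0.001 -1.   ] y [ 0.708  0.707 -0.003] jaw [ 0.707 -0.708 -0.002] F [-0.1  1.  -0.9] w 0.0194 j [0.32 0.4  1.6  0.   1.14 1.1 ]
delta cm tool [ 5.49 -0.27 -0.09]
jaw angle -45.05
```

View pics/s5z.png

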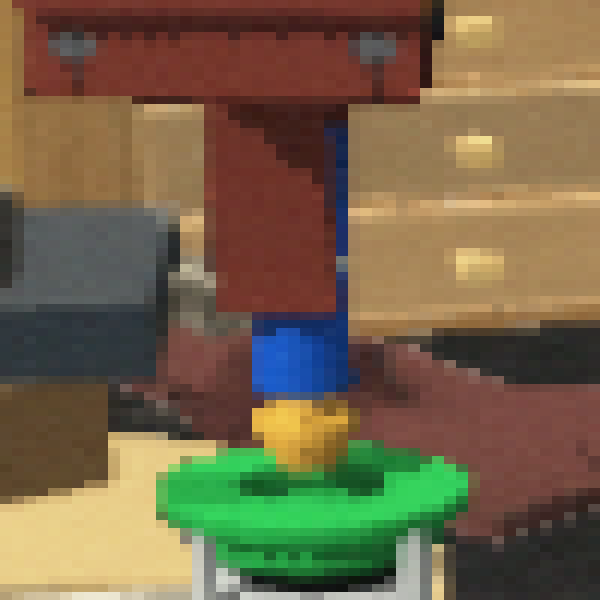

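View pics/w5z.png

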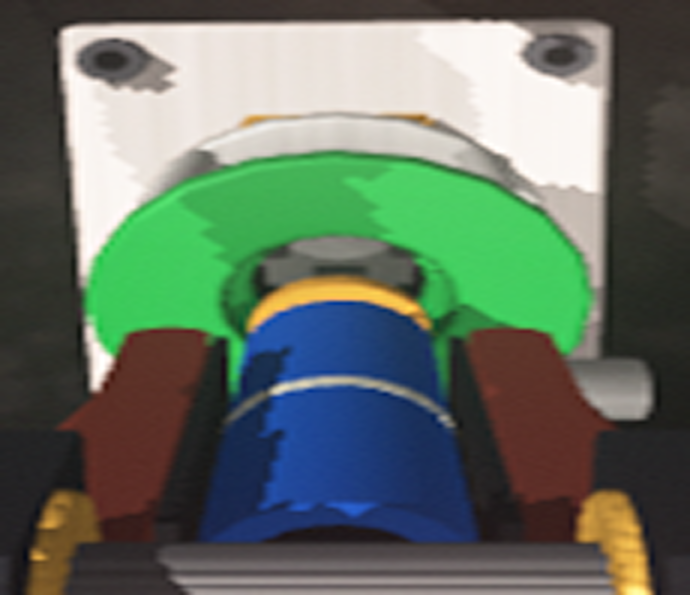

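```bash
python3 -m handwheel '{"delta_pos":[[1,0,0],[1,0,0],[1,0,0]],"roll":[0,0,0],"gripper":[0,0,0]}'
python3 -c "
from h import *
plan([.5296,.2465,.1095])"
```

```text
time: 7.75
ee_pos: [0.5332, 0.2483, 0.1347]
orientation: [-2.066, 1.57, -2.852]
force: [-0.1, -1.4, 0.1]
gripper_width: 0.0194
t 7.75 pos [0.5332 0.2483 0.1347] toolx [-0.001 -0.    -1.   ] y [ 0.708  0.707 -0.001] jaw [ 0.707 -0.708 -0.001] F [-0.1 -1.4  0.1] w 0.0194 j [0.32 0.43 1.63 0.   1.08 1.1 ]
delta cm tool [ 2.52 -0.38 -0.13]
jaw angle -45.03
```

```bash
python3 -m handwheel '{"delta_pos":[[0.8,-0.06,-0.03],[0.8,0,0],[0.5,0,0],[0,0,0]],"roll":[0,0,0,0],"gripper":[0,0,0,0]}'
python3 -c "
from h import *
plan([.5296,.2465,.1095])"
```

```text
time: 8.15
ee_pos: [0.5325, 0.2481, 0.1137]
orientation: [-2.097, 1.569, -2.883]
force: [-1.3, -0.7, -1.1]
gripper_width: 0.0197
t 8.15 pos [0.5325 0.2481 0.1137] toolx [-0.002 -0.    -1.   ] y [ 0.708  0.707 -0.001] jaw [ 0.707 -0.708 -0.001] F [-1.3 -0.7 -1.1] w 0.0197 j [0.32 0.46 1.65 0.   1.03 1.1 ]
delta cm tool [ 0.42 -0.32 -0.09]
jaw angle -45.04
```

```bash
python3 -m handwheel '{"delta_pos":[[0.4,0,0],[0,0,0]],"roll":[0,0],"gripper":[0,0]}'
python3 -m handwheel '{"delta_pos":[[0,0,0],[0,0,0],[0,0,0]],"roll":[0,0,0],"gripper":[0.38,0.38,0.38]}'
python3 -m handwheel '{"delta_pos":[[-1,0,0],[-1.1,0,0],[0,0,0]],"roll":[0,0,0],"gripper":[0.38,0.38,0.38]}'
python3 - <<'E'
from h import *
plan([.5296,.2465,.128]);c=cam("wrist");im=viewer.get_image("wrist");cv2.imwrite("pics/w6z.png",cv2.resize(im[100:300,185:340],None,fx=5,fy=3,interpolation=cv2.INTER_CUBIC));im=viewer.get_image("scene")
cv2.imwrite("pics/s6z.png",cv2.resize(im[135:210,205:255],None,fx=12,fy=8,interpolation=cv2.INTER_NEAREST))
E
```

```text
time: 8.35
ee_pos: [0.5326, 0.2481, 0.1103]
orientation: [-2.108, 1.57, -2.893]
force: [-1.9, -1.2, -2.1]
gripper_width: 0.0194
time: 8.65
ee_pos: [0.534, 0.2486, 0.1113]
orientation: [1.197, 1.569, 0.411]
force: [-0.1, -0.1, 0.4]
gripper_width: 0.0331
time: 8.95
ee_pos: [0.5348, 0.2489, 0.1341]
orientation: [1.139, 1.567, 0.353]
force: [-0.0, 0.7, 0.5]
gripper_width: 0.0334
t 8.95 pos [0.5348 0.2489 0.1341] toolx [ 0.004  0.001 -1.   ] y [0.708 0.707 0.004] jaw [ 0.707 -0.708  0.002] F [-0.   0.7  0.5] w 0.0334 j [0.32 0.43 1.63 0.   1.07 1.1 ]
delta cm tool [ 0.61 -0.54 -0.2 ]
jaw angle -45.04
```

View pics/s6z.png

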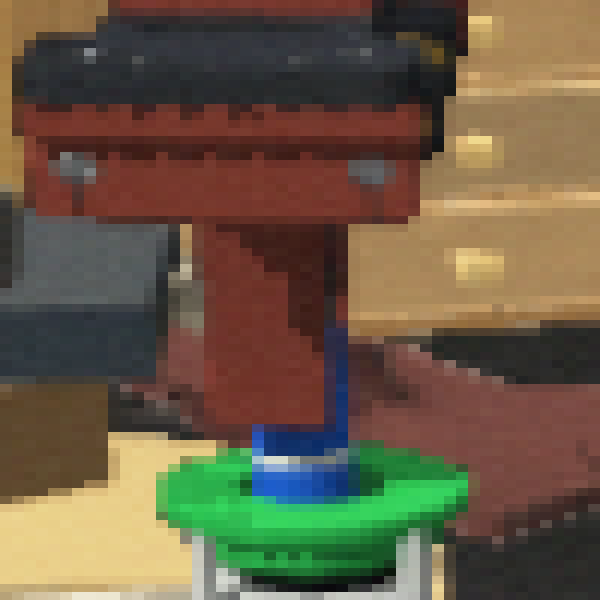

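View pics/w6z.png

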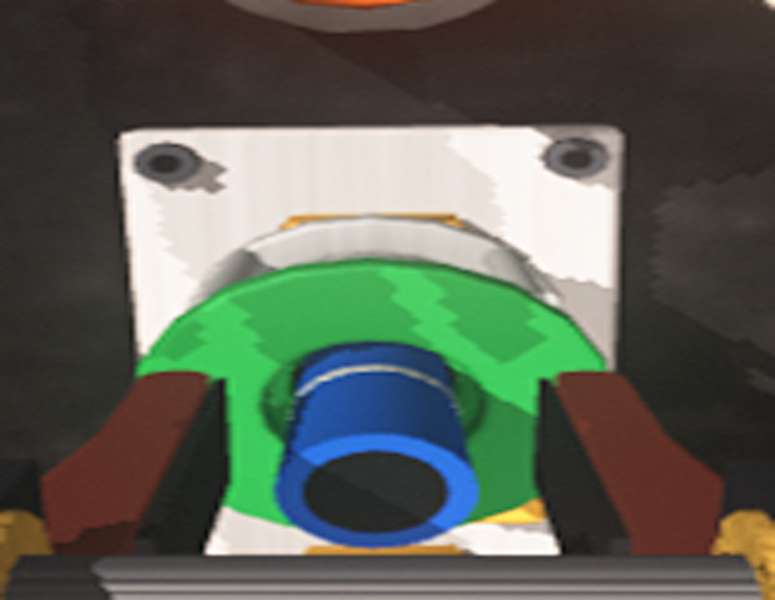

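```bash
python3 -m handwheel '{"delta_pos":[[0.55,-0.45,-0.12],[0,0,0]],"roll":[0,0],"gripper":[0.38,0.38]}'
python3 -m handwheel '{"delta_pos":[[0,0,0],[0,0,0],[0,0,0],[0,0,0]],"roll":[0,0,0,0],"gripper":[0,0,0,0]}'
python3 -c "
from h import *
plan([.5296,.2465,.11])"
```

```text
time: 9.25
ee_pos: [0.5274, 0.2453, 0.125]
orientation: [-2.069, 1.568, -2.855]
force: [0.4, -0.4, -0.2]
gripper_width: 0.0334
time: 9.65
ee_pos: [0.5292, 0.2458, 0.1261]
orientation: [-1.039, 1.571, -1.825]
force: [0.5, -0.3, -0.8]
gripper_width: 0.0195
t 9.65 pos [0.5292 0.2458 0.1261] toolx [-0. -0. -1.] y [ 0.708  0.707 -0.   ] jaw [ 0.707 -0.708  0.   ] F [ 0.5 -0.3 -0.8] w 0.0195 j [ 0.32  0.44  1.65 -0.    1.05  1.1 ]
delta cm tool [ 1.61  0.08 -0.02]
jaw angle -45.03
```

```bash
python3 -m handwheel '{"delta_pos":[[0,0,0],[0,0,0],[-0.4,0.05,0],[0,0,0]],"roll":[0,0,0,0],"gripper":[0.3,0.3,0.3,0.3]}'
python3 -m handwheel '{"delta_pos":[[0,0,0],[0,0,0],[0,0,0],[0,0,0]],"roll":[0,0,0,0],"gripper":[0,0,0,0]}'
python3 -m handwheel '{"delta_pos":[[0.3,0,0],[0.3,0,0],[0,0,0]],"roll":[0,0,0],"gripper":[0,0,0]}'
python3 -c "
from h import *
plan([.5296,.2465,.11])"
```

```text
time: 10.05
ee_pos: [0.53, 0.2466, 0.1309]
orientation: [1.275, 1.57, 0.489]
force: [0.3, -0.2, -0.1]
gripper_width: 0.0266
time: 10.45
ee_pos: [0.5297, 0.2463, 0.1303]
orientation: [1.038, 1.57, 0.252]
force: [0.5, -0.9, 0.6]
gripper_width: 0.0195
time: 10.75
ee_pos: [0.5296, 0.2462, 0.1242]
orientation: [0.234, 1.57, -0.552]
force: [0.8, -0.4, -0.5]
gripper_width: 0.0192
t 10.75 pos [0.5296 0.2462 0.1242] toolx [ 0. -0. -1.] y [0.707 0.707 0.   ] jaw [ 0.707 -0.707  0.   ] F [ 0.8 -0.4 -0.5] w 0.0192 j [ 0.32  0.44  1.65 -0.    1.05  1.1 ]
delta cm tool [ 1.42  0.03 -0.02]
jaw angle -45.03
```

```bash
python3 -m handwheel '{"delta_pos":[[0.3,0,0],[0.2,0,0]],"roll":[0,0],"gripper":[0,0]}'
python3 -m handwheel '{"delta_pos":[[0.2,0,0],[0,0,0]],"roll":[0,0],"gripper":[0,0]}'
python3 - <<'E'
from h import *
plan([.5296,.2465,.128]);im=viewer.get_image("wrist");cv2.imwrite("pics/w7z.png",cv2.resize(im[100:300,185:340],None,fx=5,fy=3,interpolation=cv2.INTER_CUBIC));im=viewer.get_image("scene")
cv2.imwrite("pics/s7z.png",cv2.resize(im[135:210,205:255],None,fx=12,fy=8,interpolation=cv2.INTER_NEAREST))
E
```

```text
time: 10.95
ee_pos: [0.5298, 0.2462, 0.1194]
orientation: [0.728, 1.57, -0.058]
force: [-0.4, -1.5, 5.2]
gripper_width: 0.0194
time: 11.15
ee_pos: [0.5295, 0.2461, 0.117]
orientation: [-0.627, 1.57, -1.413]
force: [0.5, -0.8, 2.3]
gripper_width: 0.0195
t 11.15 pos [0.5295 0.2461 0.117 ] toolx [ 0. -0. -1.] y [ 0.707  0.707 -0.   ] jaw [ 0.707 -0.707  0.   ] F [ 0.5 -0.8  2.3] w 0.0195 j [ 0.32  0.45  1.66 -0.    1.03  1.1 ]
delta cm tool [-1.1   0.03 -0.02]
jaw angle -45.03
```

View pics/s7z.png

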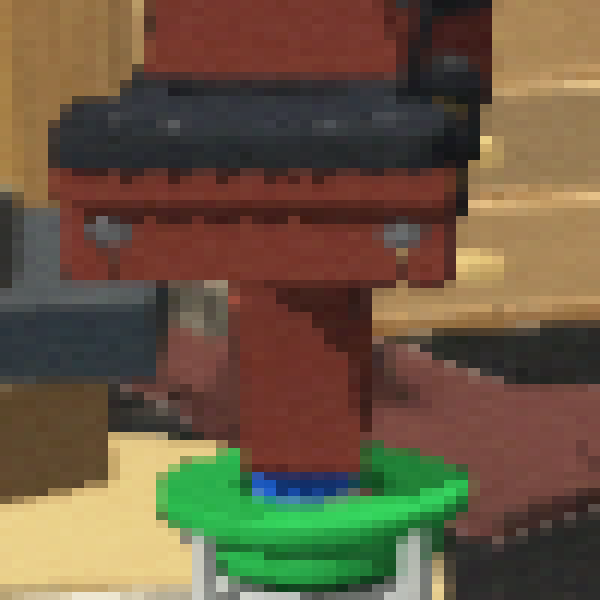

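View pics/w7z.png

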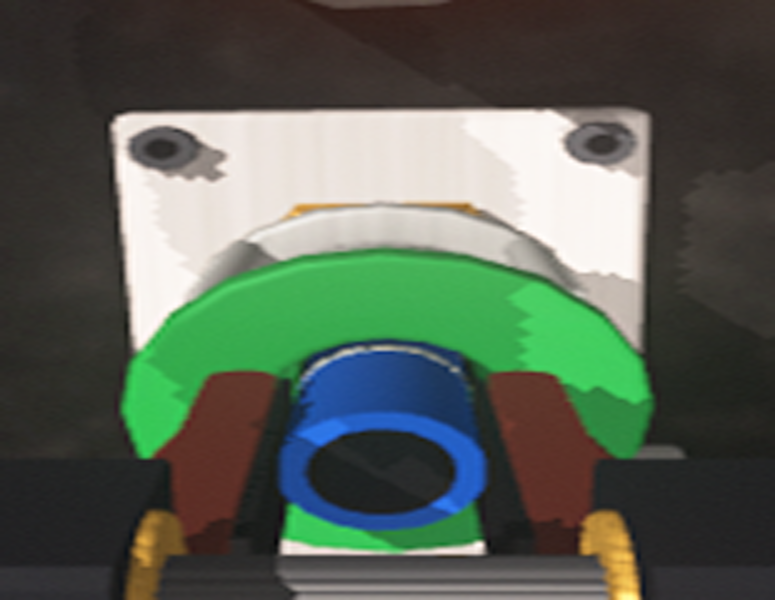

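```bash
python3 -m handwheel '{"delta_pos":[[0.2,0,0],[0.2,0,0]],"roll":[0,0],"gripper":[0,0]}'
python3 -m handwheel '{"delta_pos":[[0.2,0,0],[0,0,0]],"roll":[0,0],"gripper":[0,0]}'
python3 -c "
from h import *
c=cam('wrist');im=viewer.get_image('wrist');plan([0,0,0])
cv2.imwrite('pics/w8z.png',cv2.resize(im[100:300,185:340],None,fx=5,fy=3,interpolation=cv2.INTER_CUBIC))"
```

```text
time: 11.45
ee_pos: [0.5292, 0.2461, 0.1131]
orientation: [-1.92, 1.57, -2.706]
force: [0.6, -2.3, 0.9]
gripper_width: 0.0192
time: 11.65
ee_pos: [0.5296, 0.2462, 0.1125]
orientation: [0.726, 1.57, -0.06]
force: [-2.4, -3.6, 14.6]
gripper_width: 0.0196
t 11.7 pos [0.5296 0.2463 0.1125] toolx [ 0.001  0.    -1.   ] y [0.707 0.707 0.001] jaw [ 0.707 -0.707  0.   ] F [-2.5 -2.9 14.3] w 0.0192 j [ 0.32  0.45  1.66 -0.    1.02  1.1 ]
delta cm tool [ 11.22 -54.88 -20.01]
jaw angle -45.03
```

View pics/w8z.png

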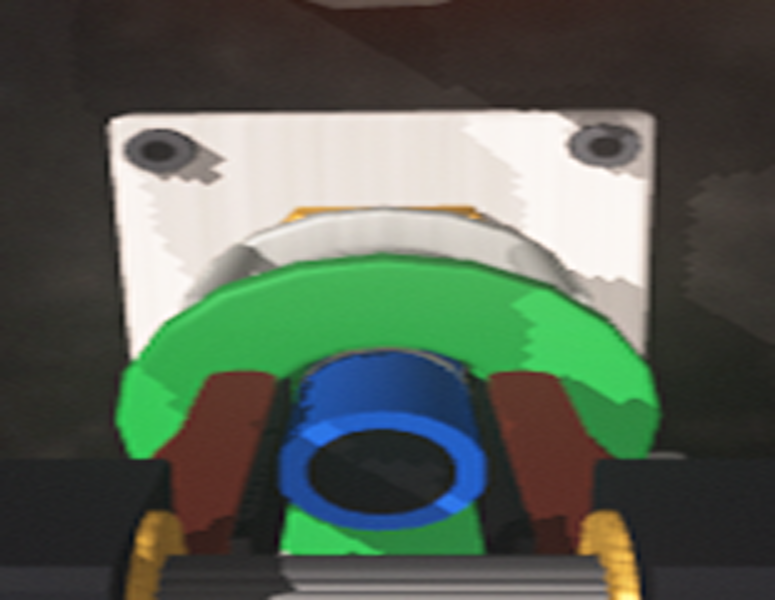

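```bash
python3 -m handwheel '{"delta_pos":[[0.15,0,0],[0,0,0]],"roll":[0,0],"gripper":[0,0]}'
python3 -m handwheel '{"delta_pos":[[0.1,0,0],[0,0,0]],"roll":[0,0],"gripper":[0,0]}'
```

```text
time: 11.9
ee_pos: [0.53, 0.2463, 0.1123]
orientation: [0.919, 1.569, 0.133]
force: [-4.9, -4.4, 23.9]
gripper_width: 0.0197
time: 12.1
ee_pos: [0.5303, 0.2463, 0.1122]
orientation: [0.914, 1.568, 0.129]
force: [-6.0, -5.6, 31.5]
gripper_width: 0.0192
```

Hard stop: z stays constant while the force rises to 31 N. I'll unload, open and retreat.

```bash
python3 -m handwheel '{"delta_pos":[[-0.3,0,0],[0,0,0],[0,0,0],[0,0,0]],"roll":[0,0,0,0],"gripper":[0,0.5,0.5,0.5]}'
python3 -m handwheel '{"delta_pos":[[-1.5,0,0],[-2,0,0],[-3,0,0],[-3,0,0],[0,0,0]],"roll":[0,0,0,0,0],"gripper":[0.5,0.5,0.5,0.5,0.5]}'
python3 - <<'E'
from h import *
plan([.5296,.2465,.128]);c=cam("wrist");im=viewer.get_image("wrist");cv2.imwrite("pics/w9.png",im);cv2.imwrite("pics/w9z.png",cv2.resize(im[130:280,185:340],None,fx=5,fy=4,interpolation=cv2.INTER_CUBIC));im=viewer.get_image("scene")
cv2.imwrite("pics/s9z.png",cv2.resize(im[150:260,170:330],None,fx=5,fy=5,interpolation=cv2.INTER_CUBIC))
for z in(.107,.136,.139,.153):print(z,w2px(c,[.5296,.2465,z]).round(1))
E
```

```text
time: 12.5
ee_pos: [0.529, 0.2465, 0.111]
orientation: [-2.492, 1.57, 3.005]
force: [0.1, -1.0, -0.4]
gripper_width: 0.0401
time: 13.0
ee_pos: [0.5321, 0.2475, 0.2103]
orientation: [1.169, 1.564, 0.383]
force: [0.8, 0.3, -0.8]
gripper_width: 0.0438
t 13.0 pos [0.5321 0.2475 0.2103] toolx [ 0.006  0.003 -1.   ] y [0.707 0.707 0.006] jaw [ 0.707 -0.707  0.003] F [ 0.8  0.3 -0.8] w 0.0438 j [0.32 0.35 1.56 0.   1.23 1.1 ]
delta cm tool [ 8.23 -0.3  -0.13]
jaw angle -45.03
0.107 [261.4 199.2]
0.136 [261.5 208.8]
0.139 [261.5 209.9]
0.153 [261.6 215.4]
```

View pics/s9z.png

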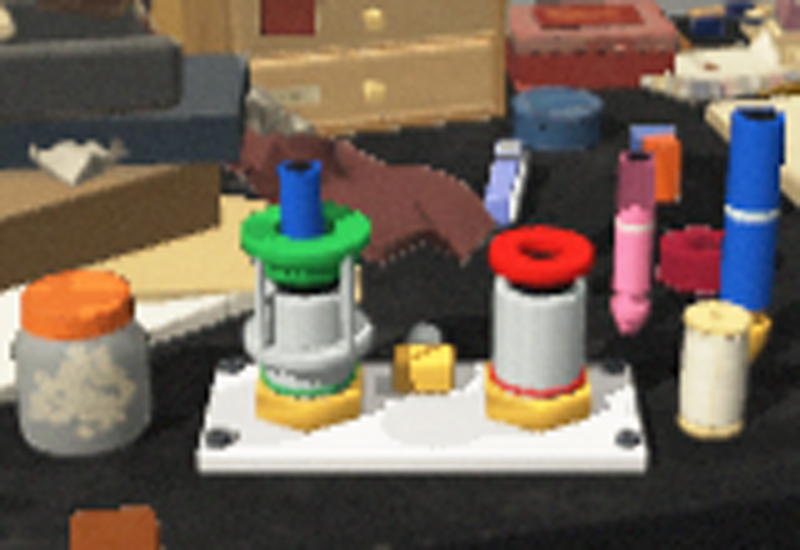

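View pics/w9z.png

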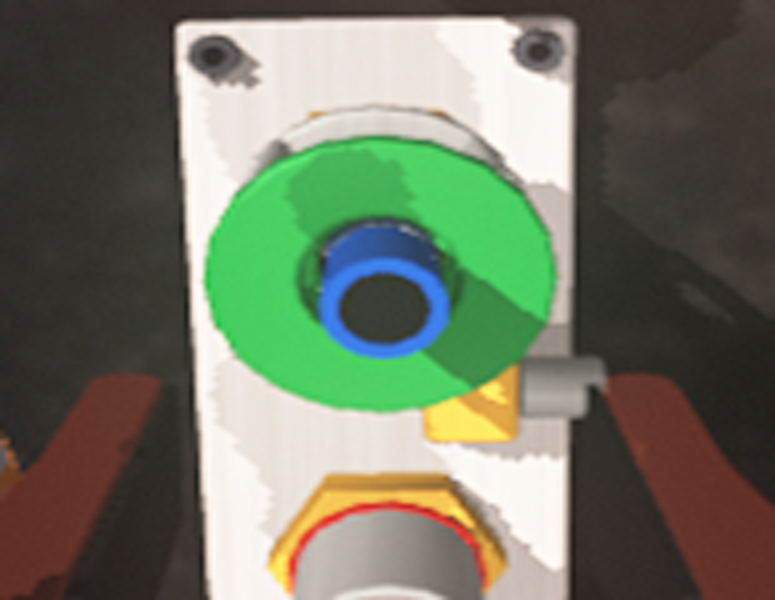

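```bash
python3 -c "
from h import *
print(workorder.close_job())"
```

```text
the job is handed in; nothing more can be done
None
```

The blue tube is now in the green outlet and appears fully home. I handed the job in at about 13 s of robot time, with the gripper open and about 10 cm above the guard. The hand-in returned no verdict.

**Drawing it out of red:** I pressed the red collar to its stop, about 8 mm down at 28 N. I closed on the tube with the collar held in and drew it straight up until it was clear. The red collar was up afterwards in the picture.

**Plugging it into green:** I lowered the tube through the green guard, let go, regripped higher and pushed. There was a small push-through force (about 5 N at one reading) and then a hard stop: the fingertip height held at 112 mm while the force rose to 31 N. Then I unloaded, opened and backed off.

**Last checks:**
- The tube stands upright and centred in the guard in both the scene and wrist pictures. About 30 mm shows above the guard, against 29 mm for fully home. That reading is only good to 1–2 mm.
- The red collar is up, and the jar and spool look unmoved. The clip clamp was never approached.
- The wrist force read near zero after the release.

**Not confirmed:**
- The guard hides the green collar, so its return is inferred from the hard stop and the tube height.
- The push-through force I read was lower than the stated 8 N, because I only sampled it between steps.

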